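# Scrub out the can with the brush from the tool rack

## Robot

A 6-joint arm with a two-finger parallel gripper is mounted at the origin on the work surface. World frame = base frame: x ahead of the robot, y to its left, z up, the work surface at z = 0. Lengths are in m, angles in rad, forces in N, time in s.
With the tool pointing down it reaches from about 0.35 to 0.775 m from the base axis. Payload 7.3 kg.
Tool frame: the origin (TCP) lies at the very end of the fingers, on their centre line; the grasp point (between the pads) lies 19 mm behind it; z points along the fingers, x is the direction in which the jaws open and shut, and the axes are right-handed (so a half turn about z gives the same grasp; the last joint's range is limited). The gripper opens to 92 mm and grips with 3 to 60 N. Pads are 19 mm wide; open, the fingers measure 130 mm over their backs; the gripper's body (75 mm by 190 mm) begins 47 mm behind the grasp point.
Start: joints at [-1.249, 0.342, 1.524, -0, 1.275, -0.146], TCP at [0.237, -0.469, 0.202] pointing down, gripper open.
Joint ranges: [-2.53, 2.53], [-0.77, 2.02], [0.04, 2.7], [-1, 4.14], [0.28, 2.66], [-3.11, 3.11]. Speed limits (rad/s): [2.57, 2.57, 3.14, 3.14, 3.14, 3.14].

## Interface

Orientations are given as [roll, pitch, yaw] about the fixed x, y, z axes, in that order (R = Rz(yaw) Ry(pitch) Rx(roll)).
In Python, from cell import robot, read_camera, nets gives the robot as it stands. The module is installed in compiled form; this text tells all that it offers.
- The arm moves only by the tool carry_out, never from a script. Its arguments are lists of equal length, an entry for each row: "translation": the shift along the tool's x, y, z in m, a list of three; "turn": the turn, a rotation vector about the tool's x, y, z in rad, a list of three; "gripper": the gripper's target within -1 to 1 (shut at 1, half-way at 0, fully open at -1). A call has 1 to 10 rows; each row shifts and turns the commanded pose from where the row before left it, along the tool's axes as they then stand; what a row does not reach is not made up. A row lasts 1/10 s, in which the tool goes at most 50 mm and 8.59 degrees, less where a joint would pass 70% of its speed; a pose out of reach is approached as far as the arm can. A call with a gripper value outside its range is refused whole. The fingers move at their own pace and stop on an object; "squeeze" is the grip in N (left out, the last holds). Time passes only in rows, so rows that do not move let the fingers close. It gives the time, the measured TCP pose, the force and the opening at its end, in the units of the state.
- robot.observe(): the state, without advancing time (a new reading comes with each control period).
- read_camera(name): name is "scene" or "top"; returns a dict with "img" (420x560x3 uint8, red, green, blue), "fx", "fy", "cx", "cy" (pixels), "distortion" ([k1, k2, p1, p2, k3] as OpenCV has them; the pictures are not rectified), "world_from_camera" (4x4, takes a point from camera to world coordinates). Camera axes: x right, y down, z forward; pixel columns grow to the right and rows downward; lengths in m; the calibration is good to about 2 mm. A picture is of the moment at which its call begins. There is no depth.
- robot.hand_in(): hands the job in, once; it reports no verdict.
Trained networks look in a picture, given as the dict that the camera call returned (one of the last four; its "shot" number tells which), for a name from the list of things; names that differ only in an ending like _2 or _b are one class to them, and where a whole thing is asked for, a point or a joint stands for the part that bears it (a point fixed in the world has none). Each returns a list of dicts, best first, with "score" (0 to 1); they miss things now and then, are a little off and sometimes report something else, mostly with a low value. They report only what shows in the picture. A call takes as long as a camera call.
- nets.regions_of(picture, name): "region" (420x560 bool, what is visible of it) and "pixel" ([column, row] in pixels, amid what is visible of it).
- nets.tip_of(picture, name): "pixel" ([column, row] in pixels: a listed point, or the origin of a listed thing).
The state is a dict: "time": time; "qpos": joint angles; "qvel": joint speeds; "joint_efforts": joint torques, N m; "tool_pos": TCP position; "tool_rot": TCP orientation; "contact_force": force on the tool from outside, world axes, zero at the start; "torque": the same for the moment, N m; "opening": finger opening in m.
Only numpy, scipy, OpenCV 4.12 (cv2) and the standard library are available. Lean on these libraries where they do the work, as an engineer would, in place of code of your own. Each camera call takes 0.05 s, during which the arm holds its last target. There are 200 camera calls.

## Task

Lift the brass brush up and off its hook on the tool rack and scrub out the steel can with two full up-and-down strokes, each from the can's bottom to well over half-way up. Then hang the brush back by its eye on its own, now empty, hook and let go. Leave both scrapers hanging on their hooks, keep the can standing upright where it is, and do not push or tip the bottle beside it or the tin that stands before the rack.

Things in the scene. Friction and masses are not known exactly. Their poses are not given: they have to be found in the camera images.
- rack: Fixed wooden rack, 310 mm wide (y): posts at y = +-145 mm, 20 mm square crossbar 255 to 275 mm up. Origin on the bench under the crossbar; tools hang on its +x side, z up. Three level steel pegs, 10 mm thick, at y = -95, 0, 95 mm, top face 270 mm up, reach out to x = 70 mm, where an upturned tip rises 10 mm above that face. Feet x = -65 to 75 mm, 15 mm high.
- hook1 (a point): Where a tool's eye rests on the first peg (rack y = -95 mm): on the peg's top face, 40 mm out from the crossbar's middle, 30 mm before the middle of the upturned tip. Axes as the rack's.
- hook2 (a point): The same on the middle peg (rack y = 0).
- hook3 (a point): The same on the third peg (rack y = +95 mm).
- brush: Loose brush, 202 mm long, about 160 g, hanging upright by its eye on one of the hooks. From below: copper-coloured bristle cylinder (44 mm thick, 70 mm long), 12 mm steel stem, flat wooden handle from 115 mm up, 34 mm wide (y), 16 mm thick (x). Origin at the centre of its lower end, z up to the handle; while hanging its axes are the rack's.
- brush_tip (a point): Centre of the lower end of the brush's bristles.
- brush_eye (a point): Middle of the upper edge of the opening of the brush handle's eye (the face that rests on the peg), 190 mm above the brush's origin. The opening, cut through along x, is 20 mm wide (y) and reaches 36 mm down from this point; side walls 7 mm thick, 12 mm of wood above.
- scraper_red: Bystander: loose scraper, 202 mm long, with a red-painted blade 70 mm wide at the bottom, hanging on another hook by the same kind of handle. Origin at the middle of the blade's lower edge, z up, y across the blade.
- scraper_red_eye (a point): Upper edge of the eye of the red scraper, 190 mm above its origin.
- scraper_dark: Bystander: loose scraper, 202 mm long, with a dark steel blade 60 mm wide at the bottom, hanging on the remaining hook by the same kind of handle. Origin at the middle of the blade's lower edge, z up.
- scraper_dark_eye (a point): Upper edge of the eye of the dark scraper, 190 mm above its origin.
- can: Loose open round steel can, outer diameter 80 mm, inner diameter 72 mm, 120 mm high, floor 5 mm thick, about 550 g, standing on the bench. Origin at the centre of its underside, z up.
- can_rim (a point): Centre of the can's mouth, 120 mm above its underside.
- bottle: Bystander: closed amber glass bottle with a black cap, 54 mm thick, 200 mm high, standing about 105 mm (centre to centre) from the can, taller than the can. Origin at the centre of its underside.
- tin: Bystander: closed green tin, 56 mm thick, 130 mm high, standing 175 to 190 mm in front of the rack (its +x side), often right before the brush and taller than the lower end of the hanging tools. Origin at the centre of its underside.

How it is judged:
By the outcome, as a careful person would: the job done as asked, in the order asked, and still so for the second after the job is handed in, with the robot touching nothing.
It also fails if it takes over 58 s, if anything falls off the work surface, if the arm or the gripper's body presses on something with over 40 N, if the wrist force passes 120 N, or if a joint passes its speed limit or range.

## Working session

There is one attempt and no reset: what is moved stays moved. The work goes in short steps, Python scripts to look and compute and a tool call to move; the robot and the scene stay as the last step left them, time stands still between calls to the robot, and variables do not carry over. Pictures are saved under pics/ and viewed, about 8 in all and at most 12, crops included, and the job is handed in when it is done.

Besides the shell and the picture viewer there is one more tool, called after ">>>" as a command line: name --argument value ..., lists and objects as JSON in quotes. carry_out: Moves the arm, as the interface text tells. Its arguments: {"type":"object","properties":{"translation":{"type":"array","items":{"type":"array","items":{"type":"number"}}},"turn":{"type":"array","items":{"type":"array","items":{"type":"number"}}},"gripper":{"type":"array","items":{"type":"number"}},"squeeze":{"type":"number"}},"required":["translation","turn","gripper"]}

```bash
mkdir -p pics
cat > h.py <<'E'
import numpy as np, cv2
from cell import robot, read_camera, nets
def ray(p,px):
    K=np.array([[p['fx'],0,p['cx']],[0,p['fy'],p['cy']],[0,0,1]])
    u=cv2.undistortPoints(np.array([[px]],float),K,np.array(p['distortion'],float))[0,0]
    T=np.array(p['world_from_camera']); d=T[:3,:3]@[u[0],u[1],1]; return T[:3,3],d/np.linalg.norm(d)
def atz(p,px,z):
    o,d=ray(p,px); return o+d*(z-o[2])/d[2]
def tri(p,a,q,b):
    o,d=ray(p,a); o2,e=ray(q,b)
    s=np.linalg.lstsq(np.stack([d,-e],1),o2-o,rcond=None)[0]
    A,B=o+s[0]*d,o2+s[1]*e; return (A+B)/2,np.linalg.norm(A-B)
def proj(p,X):
    T=np.linalg.inv(np.array(p['world_from_camera'])); K=np.array([[p['fx'],0,p['cx']],[0,p['fy'],p['cy']],[0,0,1]])
    return cv2.projectPoints(np.array(X,float).reshape(-1,1,3),cv2.Rodrigues(T[:3,:3])[0],T[:3,3],K,np.array(p['distortion'],float))[0][:,0]
def save(p,n,crop=None,s=1):
    i=p['img'][:,:,::-1]
    if crop: i=i[crop[1]:crop[3],crop[0]:crop[2]]
    cv2.imwrite('pics/'+n,cv2.resize(i,None,fx=s,fy=s,interpolation=cv2.INTER_CUBIC))
E
python3 - <<'E'
from h import *
np.set_printoptions(precision=4,suppress=True)
s=read_camera('scene');t=read_camera('top')
for p in(s,t):print(np.array(p['world_from_camera']),p['fx'])
for n in['rack','hook1','hook2','hook3','brush','brush_tip','brush_eye','scraper_red','scraper_red_eye','scraper_dark','scraper_dark_eye','can','can_rim','bottle','tin']:
    r=[nets.tip_of(p,n) for p in(s,t)]
    print(n,[[(np.round(x['pixel'],1).tolist(),round(x['score'],2)) for x in a[:2]] for a in r], tri(s,r[0][0]['pixel'],t,r[1][0]['pixel']) if r[0] and r[1] else '')
cv2.imwrite('pics/a.png',np.hstack([s['img'],t['img']])[:,:,::-1][:, :560]);save(t,'b.png')
print(robot.observe())
E
```

```text
[[ 0.0169  0.5446 -0.8385  1.3589]
 [ 0.9998  0.0002  0.0203 -0.009 ]
 [ 0.0113 -0.8387 -0.5445  0.6954]
 [ 0.      0.      0.      1.    ]] 383.15482719204795
[[ 0.004  -0.9936  0.1131  0.3915]
 [-0.9999 -0.0051 -0.0092  0.0174]
 [ 0.0097 -0.113  -0.9935  1.5159]
 [ 0.      0.      0.      1.    ]] 518.4894234410776
rack [[], [([195.6, 217.4], 0.5)]] 
hook1 [[([330.1, 159.1], 0.97), ([368.8, 162.1], 0.65)], [([235.6, 216.4], 0.98), ([193.7, 215.0], 0.7)]] (array([0.4965, 0.1308, 0.2783]), np.float64(0.00040959890399317687))
hook2 [[([330.1, 159.1], 0.97), ([368.8, 162.1], 0.65)], [([235.6, 216.4], 0.98), ([193.7, 215.0], 0.7)]] (array([0.4965, 0.1308, 0.2783]), np.float64(0.00040959890399317687))
hook3 [[([330.1, 159.1], 0.97), ([368.8, 162.1], 0.65)], [([235.6, 216.4], 0.98), ([193.7, 215.0], 0.7)]] (array([0.4965, 0.1308, 0.2783]), np.float64(0.00040959890399317687))
brush [[([391.8, 226.9], 0.9)], [([176.3, 219.5], 0.94), ([208.8, 222.3], 0.51)]] (array([0.5043, 0.3172, 0.0752]), np.float64(0.002078781061945251))
brush_tip [[([393.9, 225.9], 0.63)], [([174.1, 220.5], 0.64), ([380
[... 1238 characters left out ...]
99.0], 0.7)]] (array([ 0.5734, -0.2722,  0.0038]), np.float64(0.0005942488014856346))
tin [[([344.7, 279.4], 0.76)], [([228.2, 177.1], 0.74), ([363.6, 229.7], 0.29)]] (array([0.6357, 0.1768, 0.0036]), np.float64(0.006451173197009536))
{'time': 1.6, 'qpos': array([-1.249 ,  0.342 ,  1.5241,  0.    ,  1.2754, -0.146 ]), 'qvel': array([ 0.0015,  0.0004, -0.0005, -0.0027, -0.0001, -0.0004]), 'joint_efforts': array([  0.    , -43.1129, -24.4476,   0.0718,   0.0484,  -0.    ]), 'tool_pos': array([ 0.2368, -0.4686,  0.2015]), 'tool_rot': array([ 3.1416, -0.0001, -1.103 ]), 'contact_force': array([-0.3031,  0.1622, -0.143 ]), 'torque': array([0.0332, 0.0399, 0.034 ]), 'opening': 0.09188466483031503}
```

View pics/a.png

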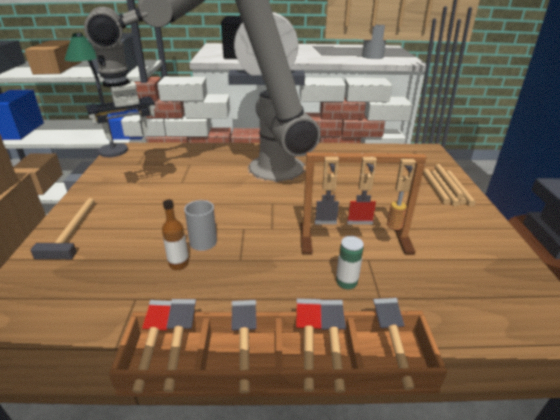

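View pics/b.png

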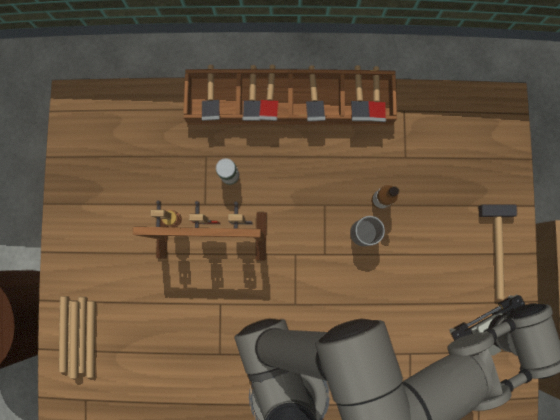

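```bash
cat > m.py <<'E'
from h import *
from scipy.optimize import least_squares
np.set_printoptions(precision=4,suppress=True)
def W(P,L):
    c,s=np.cos(P[2]),np.sin(P[2]); L=np.atleast_2d(L)
    return np.c_[P[0]+c*L[:,0]-s*L[:,1],P[1]+s*L[:,0]+c*L[:,1],L[:,2]]
E
python3 - <<'E'
from m import *
s=read_camera('scene');t=read_camera('top')
obs=[]
for n,y,z in[('scraper_dark_eye',-.095,.27),('scraper_red_eye',0,.27),('brush_eye',.095,.27),('scraper_dark',-.095,.08),('scraper_red',0,.08),('brush',.095,.08)]:
    for p in(s,t):
        r=nets.tip_of(p,n)
        if r: obs.append((p,[.04,y,z],r[0]['pixel'],n))
for p in(s,t):
    for r in nets.tip_of(p,'hook1'):
        print('hook',r['pixel'],r['score'])
f=lambda P:np.concatenate([(proj(p,W(P,L))[0]-px)*(1 if p is s else 383/518*1.4) for p,L,px,n in obs])
R=least_squares(f,[.46,.23,0],loss='soft_l1',f_scale=1.5)
P=R.x;print(P)
for (p,L,px,n),e in zip(obs,R.fun.reshape(-1,2)):print(n,'s' if p is s else 't',e)
print('brush eye',W(P,[.04,.095,.27]))
C={}
for n,d in[('can_rim',.12),('can',0),('bottle',0),('tin',0)]:
    for p in(s,t):
        r=nets.tip_of(p,n)
        if r:print(n,atz(p,r[0]['pixel'],d))
# overlay
for p,nm,box in((s,'c.png',(290,130,430,260)),(t,'d.png',(120,150,270,250))):
    k=5; im=cv2.resize(p['img'][:,:,::-1],None,fx=k,fy=k,interpolation=cv2.INTER_CUBIC)
    segs=[]
    for x,z in((-.01,.275),(.01,.275),(.01,.255)):segs.append(([x,-.155,z],[x,.155,z]))
    for y in(-.095,0,.095):
        for dy in(-.005,.005):segs.append(([.01,y+dy,.27],[.07,y+dy,.27]))
        segs.append(([.07,y,.27],[.07,y,.28]))
    for y in(-.145,.145):
        for dx in(-.065,.075):segs.append(([dx,y-.01,.015],[dx,y+.01,.015]))
    b=.095
    for y in(-.017,.017):segs.append(([.048,b+y,.195],[.048,b+y,.282]))
    for z in(.195,.282):segs.append(([.048,b-.017,z],[.048,b+.017,z]))
    for y in(-.022,.022):segs.append(([.04,b+y,.08],[.04,b+y,.15]))
    for a,c in segs:
        q=proj(p,W(P,[a,c])); q=((q+.5)*k).astype(int)
        cv2.line(im,tuple(map(int,q[0])),tuple(map(int,q[1])),(255,255,0),1)
    cv2.imwrite('pics/'+nm,im[box[1]*k:box[3]*k,box[0]*k:box[2]*k])
E
```

```text
hook [334.4, 162.4] 0.83
hook [364.6, 162.6] 0.81
hook [407.4, 161.5] 0.81
hook [196.7, 217.1] 0.84
hook [159.2, 213.1] 0.8
hook [235.1, 216.1] 0.75
[ 0.4588  0.2314 -0.0329]
scraper_dark_eye s [-4.1999 -1.236 ]
scraper_dark_eye t [1.8616 3.6821]
scraper_red_eye s [ 4.1491 -0.1124]
scraper_red_eye t [-0.9517  1.0723]
brush_eye s [-2.57    0.2476]
brush_eye t [0.7054 0.1059]
scraper_dark s [0.4059 1.1022]
scraper_dark t [ 0.3833 -1.662 ]
scraper_red s [1.7078 2.7132]
scraper_red t [-1.5221 -1.1739]
brush s [-1.2093 -1.3888]
brush t [-2.5241 -0.8077]
brush eye [[0.5019 0.3251 0.27  ]]
can_rim [ 0.4829 -0.2181  0.12  ]
can [ 0.4825 -0.2133  0.    ]
can [ 0.4868 -0.2249  0.    ]
bottle [-0.0208  0.5422  0.    ]
bottle [ 0.5657 -0.2668  0.    ]
tin [0.6434 0.1774 0.    ]
tin [0.6386 0.1828 0.    ]
```

View pics/c.png

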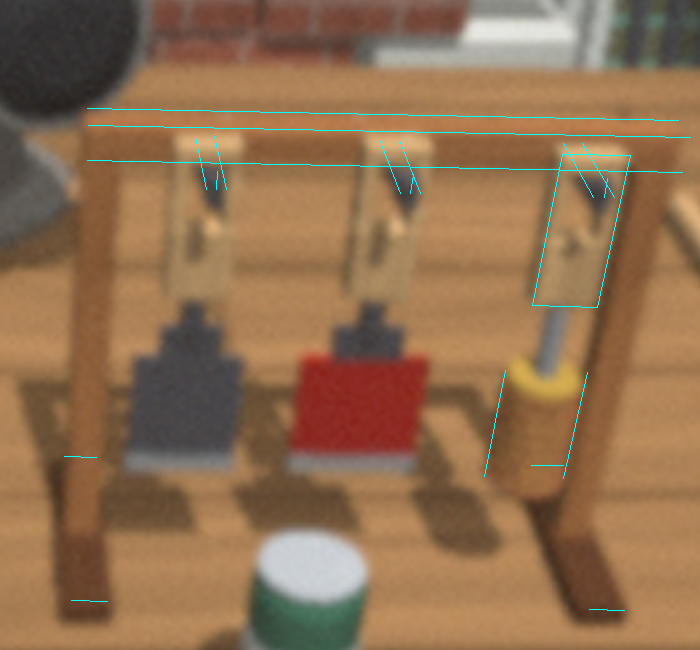

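View pics/d.png

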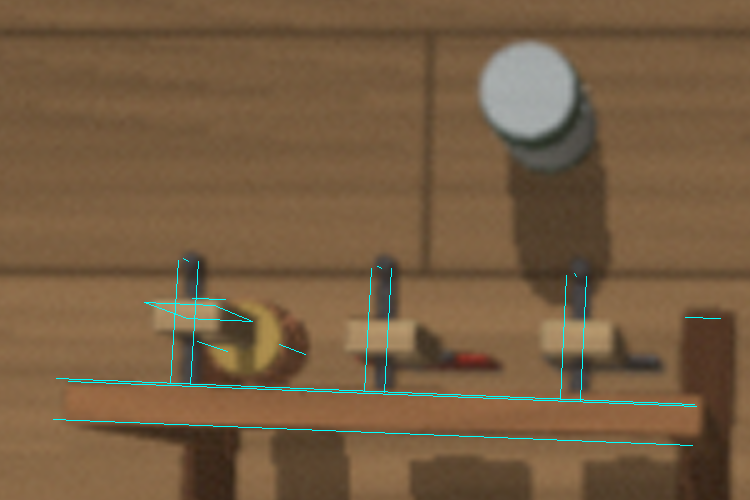

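Run:
```python
from m import *
s=read_camera('scene');t=read_camera('top')
D=lambda x,y:(120+x/5-.5,150+y/5-.5); 
obs=[(t,[.07,.095,.28],D(193,263)),(t,[.07,0,.28],D(386,267)),(t,[.07,-.095,.28],D(580,270)),(t,[.01,.155,.275],D(65,387)),(t,[.01,-.155,.275],D(700,399))]
f=lambda P:np.concatenate([proj(p,W(P,L))[0]-px for p,L,px in obs])
R=least_squares(f,[.46,.23,0]);P=R.x;print(P);print(R.fun.reshape(-1,2))
print('hook3',W(P,[.04,.095,.27]))
# handle tops
for n,c in(('brush',(187,318)),('red',(381,336)),('dark',(577,337))):print(n,atz(t,D(*c),.282))
k=6
ims=[]
for p,box in((s,(300,135,430,235)),(t,(125,190,255,240))):
    im=cv2.resize(p['img'][:,:,::-1],None,fx=k,fy=k,interpolation=cv2.INTER_CUBIC)
    segs=[]
    for x,z in((-.01,.275),(.01,.275),(.01,.255)):segs.append(([x,-.155,z],[x,.155,z]))
    for y in(-.095,0,.095):
        for dy in(-.005,.005):
            segs+=[([.075,y+dy,.26],[.075,y+dy,.28])]
        segs+=[([.075,y-.005,z],[.075,y+.005,z]) for z in(.26,.28)]
    b=.095;h=.047
    for y in(-.017,.017):segs.append(([h+.008,b+y,.195],[h+.008,b+y,.282]))
    for z in(.195,.282):segs.append(([h+.008,b-.017,z],[h+.008,b+.017,z]))
    segs.append(([h-.008,b-.017,z],[h-.008,b+.017,z]))
    for y in(-.022,.022):segs.append(([h,b+y,.08],[h,b+y,.15]))
    for a,c in segs:
        q=proj(p,W(P,[a,c])); q=((q+.5)*k).astype(int)
        cv2.line(im,tuple(map(int,q[0])),tuple(map(int,q[1])),(255,255,0),1)
    ims.append(im[box[1]*k:box[3]*k,box[0]*k:box[2]*k])
im=np.vstack(ims);print(im.shape);cv2.imwrite('pics/e.png',cv2.resize(im,None,fx=.66,fy=.66,interpolation=cv2.INTER_AREA))
```

```text
[ 0.4583  0.2269 -0.0137]
[[-0.682   0.0995]
 [-0.3192  0.0376]
 [ 0.2493  0.1786]
 [-0.0084 -0.3061]
 [ 0.7424 -0.029 ]]
hook3 [[0.4996 0.3214 0.27  ]]
brush [0.503  0.3209 0.282 ]
red [0.4949 0.2265 0.282 ]
dark [0.495  0.1324 0.282 ]
(900, 780, 3)
```

View pics/e.png

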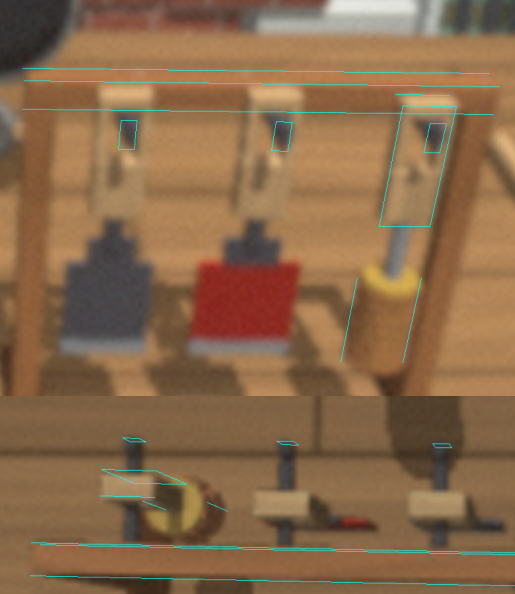

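>>> carry_out --translation '[[0, 0, -0.045], [0, 0, -0.045], [0, 0, -0.045], [0, 0, -0.045], [0, -0.043, 0], [0, -0.043, 0], [0, -0.043, 0], [0, -0.043, 0], [0, -0.043, 0], [0, -0.043, 0]]' --turn '[[0, 0, 0.1204], [0, 0, 0.1204], [0, 0, 0.1204], [0, 0, 0.1204], [0, 0, 0], [0, 0, 0], [0, 0, 0], [0, 0, 0], [0, 0, 0], [0, 0, 0]]' --gripper '[-0.3, -0.3, -0.3, -0.3, -0.3, -0.3, -0.3, -0.3, -0.3, -0.3]' --squeeze 35

```text
time: 3.9
tool_pos: [0.4963, -0.4718, 0.3816]
tool_rot: [-3.141, -0.0, -1.585]
contact_force: [0.1, -1.6, -0.2]
opening: 0.0597
```

>>> carry_out --translation '[[-0.046, 0, 0], [-0.046, 0, 0], [-0.046, 0, 0], [-0.046, 0, 0], [-0.046, 0, 0], [-0.046, 0, 0], [-0.046, 0, 0], [-0.046, 0, 0], [-0.046, 0, 0], [-0.046, 0, 0]]' --turn '[[0, 0, 0], [0, 0, 0], [0, 0, 0], [0, 0, 0], [0, 0, 0], [0, 0, 0], [0, 0, 0], [0, 0, 0], [0, 0, 0], [0, 0, 0]]' --gripper '[-0.3, -0.3, -0.3, -0.3, -0.3, -0.3, -0.3, -0.3, -0.3, -0.3]'

```text
time: 4.9
tool_pos: [0.5007, -0.0104, 0.3817]
tool_rot: [-3.141, -0.0, -1.585]
contact_force: [0.8, -0.7, 0.1]
opening: 0.0602
```

>>> carry_out --translation '[[-0.046, 0, 0], [-0.046, 0, 0], [-0.046, 0, 0], [-0.046, 0, 0], [-0.046, 0, 0], [-0.046, 0, 0], [-0.046, 0, 0], [0, 0, 0], [0, 0, 0]]' --turn '[[0, 0, 0], [0, 0, 0], [0, 0, 0], [0, 0, 0], [0, 0, 0], [0, 0, 0], [0, 0, 0], [0, 0, 0], [0, 0, 0]]' --gripper '[-0.3, -0.3, -0.3, -0.3, -0.3, -0.3, -0.3, -0.3, -0.3]'

```text
time: 5.8
tool_pos: [0.5052, 0.3106, 0.3808]
tool_rot: [3.141, -0.001, -1.582]
contact_force: [-0.8, -0.4, -0.2]
opening: 0.0599
```

>>> carry_out --translation '[[-0.0105, 0.003, 0], [0, 0, 0.025], [0, 0, 0.025], [0, 0, 0.025], [0, 0, 0.02], [0, 0, 0.018], [0, 0, 0.018], [0, 0, 0.018], [0, 0, 0], [0, 0, 0]]' --turn '[[0, 0, 0], [0, 0, 0], [0, 0, 0], [0, 0, 0], [0, 0, 0], [0, 0, 0], [0, 0, 0], [0, 0, 0], [0, 0, 0], [0, 0, 0]]' --gripper '[-0.3, -0.3, -0.3, -0.3, -0.3, -0.3, -0.3, -0.3, -0.3, -0.3]'

```text
time: 6.8
tool_pos: [0.503, 0.3198, 0.2333]
tool_rot: [-3.141, 0.0, -1.586]
contact_force: [-0.8, -0.2, -0.4]
opening: 0.0596
```

Run:
```python
from m import *
s=read_camera('scene');t=read_camera('top')
k=6
im=np.vstack([cv2.resize(p['img'][b[1]:b[3],b[0]:b[2],::-1],None,fx=5,fy=5,interpolation=cv2.INTER_CUBIC) for p,b in((s,(310,130,440,230)),)])
cv2.imwrite('pics/f.png',im);print(robot.observe()['tool_pos'])
```

```text
[0.5034 0.3202 0.234 ]
```

View pics/f.png

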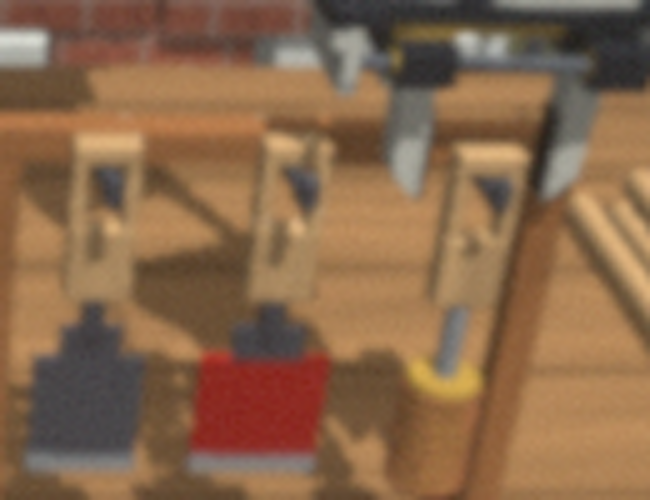

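>>> carry_out --translation '[[0, 0, 0], [0, 0, 0], [0, 0, 0], [0, 0, 0], [0, 0, 0], [0, 0, 0]]' --turn '[[0, 0, 0], [0, 0, 0], [0, 0, 0], [0, 0, 0], [0, 0, 0], [0, 0, 0]]' --gripper '[0.6, 1, 1, 1, 1, 1]' --squeeze 40

```text
time: 7.5
tool_pos: [0.5028, 0.3206, 0.2328]
tool_rot: [-3.141, 0.0, -1.584]
contact_force: [0.5, 0.6, 3.2]
opening: 0.0333
```

>>> carry_out --translation '[[0, 0, -0.009], [0, 0, -0.009], [0, 0, 0], [0, 0, 0]]' --turn '[[0, 0, 0], [0, 0, 0], [0, 0, 0], [0, 0, 0]]' --gripper '[1, 1, 1, 1]'

```text
time: 7.9
tool_pos: [0.5028, 0.3203, 0.2508]
tool_rot: [-3.141, 0.0, -1.585]
contact_force: [0.3, 0.9, -2.3]
opening: 0.0338
```

Run:
```python
from m import *
s=read_camera('scene')
save(s,'g.png',(310,130,440,230),5);o=robot.observe();print(o['tool_pos'],o['opening'],o['contact_force'])
```

```text
[0.5026 0.3202 0.2503] 0.033727848859141284 [-0.7525  0.198  -2.2655]
```

View pics/g.png

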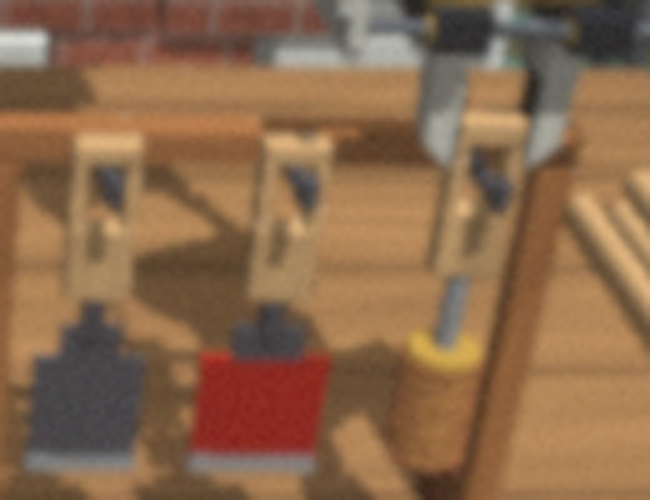

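>>> carry_out --translation '[[0, -0.01, 0], [0, -0.01, 0], [0, -0.01, 0], [0, -0.012, 0], [0, -0.015, 0], [0, -0.018, 0], [0, 0, 0]]' --turn '[[0, 0, 0], [0, 0, 0], [0, 0, 0], [0, 0, 0], [0, 0, 0], [0, 0, 0], [0, 0, 0]]' --gripper '[1, 1, 1, 1, 1, 1, 1]'

```text
time: 8.65
tool_pos: [0.58, 0.3185, 0.2492]
tool_rot: [3.142, -0.001, -1.586]
contact_force: [-0.1, 0.9, -2.2]
opening: 0.034
```

Run:
```python
from m import *
s=read_camera('scene');t=read_camera('top')
for n in('scraper_dark_eye','scraper_red_eye','brush','brush_eye'):print(n,[[(r['pixel'],round(r['score'],2)) for r in nets.tip_of(p,n)[:2]] for p in(s,t)])
o=robot.observe();print(o['tool_pos'],o['opening'],o['contact_force'])
r=[nets.regions_of(t,n)[0] for n in('can','bottle','tin')]
for q in r: 
    ys,xs=np.nonzero(q['region']);print(q['score'],xs.min(),xs.max(),ys.min(),ys.max())
a,b=t,s
k=6; ims=[]
for C in([(.4829,-.2181),]):
    C=C[0]
    for p,bx in((t,(335,170,415,260)),(s,(150,190,230,280))):
        im=cv2.resize(p['img'][:,:,::-1],None,fx=k,fy=k,interpolation=cv2.INTER_CUBIC)
        th=np.linspace(0,2*np.pi,60)
        for rad,z,c,col in((.04,.12,C,(255,255,0)),(.04,0,C,(255,255,0)),(.027,0,(.569,-.269),(0,255,0))):
            q=proj(p,np.c_[c[0]+rad*np.cos(th),c[1]+rad*np.sin(th),th*0+z])
            cv2.polylines(im,[((q+.5)*k).astype(np.int32)],True,col,1)
        ims.append(im[bx[1]*k:bx[3]*k,bx[0]*k:bx[2]*k])
im=cv2.resize(np.hstack(ims),(800,450));cv2.imwrite('pics/i.png',im)
```

```text
scraper_dark_eye [[([331.0, 159.3], 0.75), ([204.2, 241.4], 0.71)], [([234.9, 216.7], 0.71)]]
scraper_red_eye [[([364.0, 164.7], 0.81), ([367.8, 161.8], 0.5)], [([195.6, 215.2], 0.56)]]
brush [[([400.4, 239.0], 0.85)], [([174.9, 193.3], 0.47)]]
brush_eye [[([419.0, 171.1], 0.62)], []]
[0.5774 0.3194 0.2508] 0.03404866296053242 [ 0.3153 -0.2645 -2.1588]
0.98 350 384 216 245
0.87 372 398 185 209
0.78 216 238 158 183Traceback (most recent call last):
  File "<stdin>", line 16, in <module>
TypeError: 'float' object is not subscriptable
```

```bash
cat > ov.py <<'E'
from m import *
def ov(C,B,nm):
    s=read_camera('scene');t=read_camera('top');k=6; ims=[];th=np.linspace(0,2*np.pi,60)
    for p,bx in((t,(335,170,415,260)),(s,(150,190,230,280))):
        im=cv2.resize(p['img'][:,:,::-1],None,fx=k,fy=k,interpolation=cv2.INTER_CUBIC)
        for rad,z,c,col in((.04,.12,C,(255,255,0)),(.04,0,C,(255,255,0)),(.027,0,B,(0,255,0))):
            q=proj(p,np.c_[c[0]+rad*np.cos(th),c[1]+rad*np.sin(th),th*0+z])
            cv2.polylines(im,[((q+.5)*k).astype(np.int32)],True,col,1)
        ims.append(im[bx[1]*k:bx[3]*k,bx[0]*k:bx[2]*k])
    cv2.imwrite('pics/'+nm,cv2.resize(np.hstack(ims),(800,450)))
E
python3 - <<'E'
from ov import *
ov((.4829,-.2181),(.569,-.269),'i.png')
t=read_camera('top');s=read_camera('scene')
for p in(t,s):
  reg=nets.regions_of(p,'can')[0]['region'].astype(np.uint8)
  def f(c):
    th=np.linspace(0,2*np.pi,60);m=np.zeros((1680,2240),np.uint8)
    q=np.vstack([proj(p,np.c_[c[0]+.04*np.cos(th),c[1]+.04*np.sin(th),th*0+z]) for z in(0,.12)])
    cv2.fillConvexPoly(m,cv2.convexHull(((q+.5)*4).astype(np.int32)),255)
    m=cv2.resize(m,(560,420),interpolation=cv2.INTER_AREA)/255.
    return np.abs(m-reg).sum()
  from scipy.optimize import minimize
  r=minimize(f,[.483,-.218],method='Nelder-Mead',options=dict(initial_simplex=[[.483,-.218],[.49,-.218],[.483,-.211]]));print(r.x,r.fun,reg.sum())
E
```

```text
[ 0.4766 -0.2174] 45.803921568627445 811
[ 0.4717 -0.217 ] 104.2313725490196 1275
```

View pics/i.png

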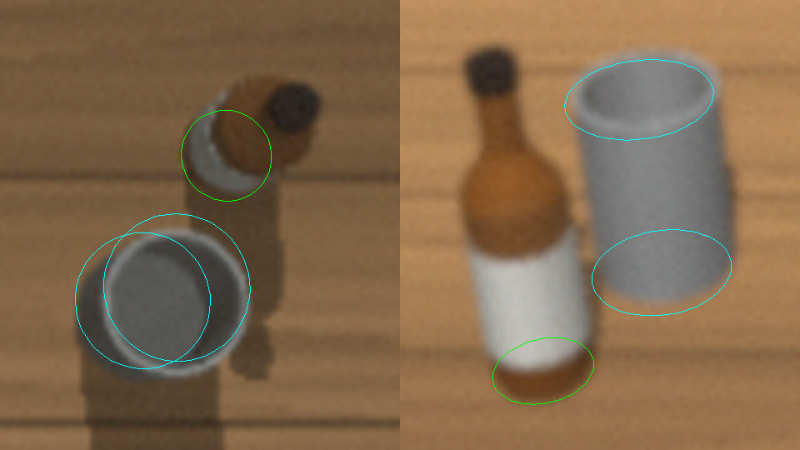

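>>> carry_out --translation '[[0, 0, -0.03], [0, 0, -0.035], [0, 0, -0.035], [0, 0, -0.03], [0.032, 0, 0], [0.044, 0, 0], [0.044, 0, 0], [0.044, 0, 0], [0.044, 0, 0], [0.044, 0, 0]]' --turn '[[0, 0, 0], [0, 0, 0], [0, 0, 0], [0, 0, 0], [0, 0, 0], [0, 0, 0], [0, 0, 0], [0, 0, 0], [0, 0, 0], [0, 0, 0]]' --gripper '[1, 1, 1, 1, 1, 1, 1, 1, 1, 1]'

```text
time: 10.6
tool_pos: [0.5738, 0.0656, 0.3807]
tool_rot: [-3.141, -0.0, -1.584]
contact_force: [0.8, -0.5, -2.1]
opening: 0.0337
```

>>> carry_out --translation '[[0.044, 0, 0], [0.04, 0, 0], [0.042, 0.018, 0], [0.04, 0.02, 0], [0.04, 0.02, 0], [0.04, 0.02, 0], [0.03, 0.012, 0], [0.009, 0.005, 0], [0, 0, 0], [0, 0, 0]]' --turn '[[0, 0, 0], [0, 0, 0], [0, 0, 0], [0, 0, 0], [0, 0, 0], [0, 0, 0], [0, 0, 0], [0, 0, 0], [0, 0, 0], [0, 0, 0]]' --gripper '[1, 1, 1, 1, 1, 1, 1, 1, 1, 1]'

```text
time: 11.6
tool_pos: [0.4756, -0.2155, 0.3806]
tool_rot: [-3.141, 0.001, -1.584]
contact_force: [-0.1, -0.0, -2.6]
opening: 0.0337
```

Run:
```python
from m import *
s=read_camera('scene');t=read_camera('top')
o=robot.observe();T=o['tool_pos'];print(T,o['opening'],o['contact_force'])
C=(.4745,-.216);b=T[2]-.153
ims=[];k=5;th=np.linspace(0,2*np.pi,60)
for p,bx in((t,(330,180,410,270)),(s,(150,120,230,270))):
    for n in('brush','brush_tip'):
        print(n,[(atz(p,r['pixel'],b),round(r['score'],2)) for r in nets.tip_of(p,n)[:2]])
    im=cv2.resize(p['img'][:,:,::-1],None,fx=k,fy=k,interpolation=cv2.INTER_CUBIC)
    for rad,z,c,col in((.04,.12,C,(255,255,0)),(.022,b,T,(0,255,0)),(.022,b+.07,T,(0,255,0))):
        q=proj(p,np.c_[c[0]+rad*np.cos(th),c[1]+rad*np.sin(th),th*0+z])
        cv2.polylines(im,[((q+.5)*k).astype(np.int32)],True,col,1)
    im=im[bx[1]*k:bx[3]*k,bx[0]*k:bx[2]*k]; ims.append(cv2.resize(im,None,fx=600/im.shape[0],fy=600/im.shape[0]))
im=np.hstack(ims);f=min(1,800/im.shape[1]);cv2.imwrite('pics/j.png',cv2.resize(im,None,fx=f,fy=f))
```

```text
[ 0.4759 -0.2151  0.3806] 0.03366438438609745 [-0.1734  0.3788 -2.4124]
brush [(array([0.4971, 0.1334, 0.2276]), 0.33)]
brush_tip [(array([0.5055, 0.2349, 0.2276]), 0.74)]
brush [(array([ 0.4839, -0.2208,  0.2276]), 0.94), (array([0.4011, 0.3614, 0.2276]), 0.31)]
brush_tip []
```

View pics/j.png

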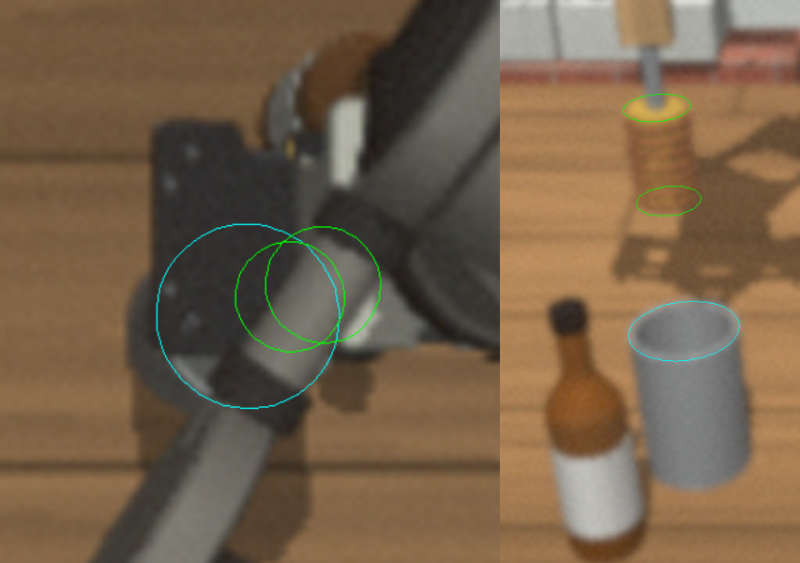

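>>> carry_out --translation '[[-0.002, 0.002, 0.02], [0, 0, 0.03], [0, 0, 0.03], [0, 0, 0.02], [0, 0, 0.015], [0, 0, 0.015], [0, 0, 0.02], [0, 0, 0.02], [0, 0, 0.02], [0, 0, 0]]' --turn '[[0, 0, 0], [0, 0, 0], [0, 0, 0], [0, 0, 0], [0, 0, 0], [0, 0, 0], [0, 0, 0], [0, 0, 0], [0, 0, 0], [0, 0, 0]]' --gripper '[1, 1, 1, 1, 1, 1, 1, 1, 1, 1]'

```text
time: 12.9
tool_pos: [0.472, -0.2131, 0.1881]
tool_rot: [3.137, 0.003, -1.584]
contact_force: [-0.8, -0.1, -2.0]
opening: 0.034
```

>>> carry_out --translation '[[0, 0, 0.015], [0, 0, 0.007], [0, 0, 0.003], [0, 0, 0], [0, 0, 0]]' --turn '[[0, 0, 0], [0, 0, 0], [0, 0, 0], [0, 0, 0], [0, 0, 0]]' --gripper '[1, 1, 1, 1, 1]'

```text
time: 13.4
tool_pos: [0.4737, -0.2145, 0.1662]
tool_rot: [-3.141, -0.001, -1.584]
contact_force: [-0.4, -0.2, -2.1]
opening: 0.0339
```

>>> carry_out --translation '[[0, 0, 0.003], [0, 0, 0.002], [0, 0, 0], [0, 0, 0]]' --turn '[[0, 0, 0], [0, 0, 0], [0, 0, 0], [0, 0, 0]]' --gripper '[1, 1, 1, 1]'

```text
time: 13.8
tool_pos: [0.4733, -0.2143, 0.1605]
tool_rot: [3.142, -0.0, -1.585]
contact_force: [-0.3, 0.8, -2.2]
opening: 0.0336
```

>>> carry_out --translation '[[0, 0, 0.002], [0, 0, 0], [0, 0, 0]]' --turn '[[0, 0, 0], [0, 0, 0], [0, 0, 0]]' --gripper '[1, 1, 1]'

```text
time: 14.1
tool_pos: [0.4732, -0.2143, 0.1585]
tool_rot: [3.141, 0.0, -1.585]
contact_force: [-0.0, 0.3, -0.9]
opening: 0.0337
```

>>> carry_out --translation '[[0, 0, -0.025], [0, 0, -0.035], [0, 0, -0.03], [0, 0, 0], [0, 0, 0.03], [0, 0, 0.03], [0, 0, 0.02], [0, 0, 0.01], [0, 0, 0], [0, 0, 0]]' --turn '[[0, 0, 0], [0, 0, 0], [0, 0, 0], [0, 0, 0], [0, 0, 0], [0, 0, 0], [0, 0, 0], [0, 0, 0], [0, 0, 0], [0, 0, 0]]' --gripper '[1, 1, 1, 1, 1, 1, 1, 1, 1, 1]'

```text
time: 15.1
tool_pos: [0.4733, -0.2144, 0.1584]
tool_rot: [3.141, -0.0, -1.585]
contact_force: [0.8, -0.2, -2.6]
opening: 0.0341
```

>>> carry_out --translation '[[0, 0, -0.025], [0, 0, -0.035], [0, 0, -0.03], [0, 0, 0], [0, 0, 0.03], [0, 0, 0.03], [0, 0, 0.02], [0, 0, 0.01], [0, 0, 0], [0, 0, 0]]' --turn '[[0, 0, 0], [0, 0, 0], [0, 0, 0], [0, 0, 0], [0, 0, 0], [0, 0, 0], [0, 0, 0], [0, 0, 0], [0, 0, 0], [0, 0, 0]]' --gripper '[1, 1, 1, 1, 1, 1, 1, 1, 1, 1]'

```text
time: 16.1
tool_pos: [0.4733, -0.2143, 0.1584]
tool_rot: [3.141, 0.0, -1.585]
contact_force: [-0.7, -0.0, -1.6]
opening: 0.0339
```

>>> carry_out --translation '[[0, 0, 0.002], [0, 0, 0], [0, 0, 0]]' --turn '[[0, 0, 0], [0, 0, 0], [0, 0, 0]]' --gripper '[1, 1, 1]'

```text
time: 16.4
tool_pos: [0.4735, -0.2145, 0.1568]
tool_rot: [-3.141, -0.001, -1.585]
contact_force: [-0.1, 0.2, 1.5]
opening: 0.0334
```

>>> carry_out --translation '[[0, 0, 0.001], [0, 0, 0], [0, 0, 0]]' --turn '[[0, 0, 0], [0, 0, 0], [0, 0, 0]]' --gripper '[1, 1, 1]'

```text
time: 16.7
tool_pos: [0.4738, -0.2145, 0.1568]
tool_rot: [-3.14, -0.001, -1.585]
contact_force: [-1.6, 1.4, 7.6]
opening: 0.0337
```

>>> carry_out --translation '[[0, 0, -0.015], [0, 0, -0.03], [0, 0, -0.03], [0, 0, -0.03], [0, 0, -0.03], [0, 0, -0.03], [0, 0, -0.03], [0, 0, -0.03], [0, 0, 0], [-0.03, -0.0162, 0]]' --turn '[[0, 0, 0], [0, 0, 0], [0, 0, 0], [0, 0, 0], [0, 0, 0], [0, 0, 0], [0, 0, 0], [0, 0, 0], [0, 0, 0], [0, 0, 0]]' --gripper '[1, 1, 1, 1, 1, 1, 1, 1, 1, 1]'

```text
time: 17.7
tool_pos: [0.4891, -0.1869, 0.3801]
tool_rot: [3.141, -0.002, -1.589]
contact_force: [0.9, -0.3, -2.2]
opening: 0.0335
```

>>> carry_out --translation '[[-0.04, -0.02, 0], [-0.04, -0.02, 0], [-0.04, -0.02, 0], [-0.04, -0.02, 0], [-0.044, 0, 0], [-0.044, 0, 0], [-0.044, 0, 0], [-0.044, 0, 0], [-0.044, 0, 0], [-0.044, 0, 0]]' --turn '[[0, 0, 0], [0, 0, 0], [0, 0, 0], [0, 0, 0], [0, 0, 0], [0, 0, 0], [0, 0, 0], [0, 0, 0], [0, 0, 0], [0, 0, 0]]' --gripper '[1, 1, 1, 1, 1, 1, 1, 1, 1, 1]'

```text
time: 18.7
tool_pos: [0.5752, 0.24, 0.3788]
tool_rot: [3.139, -0.001, -1.585]
contact_force: [0.3, -1.2, -1.4]
opening: 0.0335
```

>>> carry_out --translation '[[-0.04, 0, 0], [-0.0314, 0, 0], [0, 0, 0], [0, 0, 0.03], [0, 0, 0.035], [0, 0, 0.035], [0, 0, 0.028], [0, 0, 0], [0, 0, 0]]' --turn '[[0, 0, 0], [0, 0, 0], [0, 0, 0], [0, 0, 0], [0, 0, 0], [0, 0, 0], [0, 0, 0], [0, 0, 0], [0, 0, 0]]' --gripper '[1, 1, 1, 1, 1, 1, 1, 1, 1]'

```text
time: 19.6
tool_pos: [0.5768, 0.309, 0.2525]
tool_rot: [3.141, -0.001, -1.585]
contact_force: [-0.3, -0.1, -2.4]
opening: 0.0335
```

Run:
```python
from m import *
s=read_camera('scene')
save(s,'k.png',(310,130,440,250),5);o=robot.observe();print(o['tool_pos'],o['tool_rot'],o['opening'],o['contact_force'])
```

```text
[0.5774 0.3094 0.2539] [-3.1397  0.0005 -1.5851] 0.0336392069735607 [-0.071   0.1834 -0.897 ]
```

View pics/k.png

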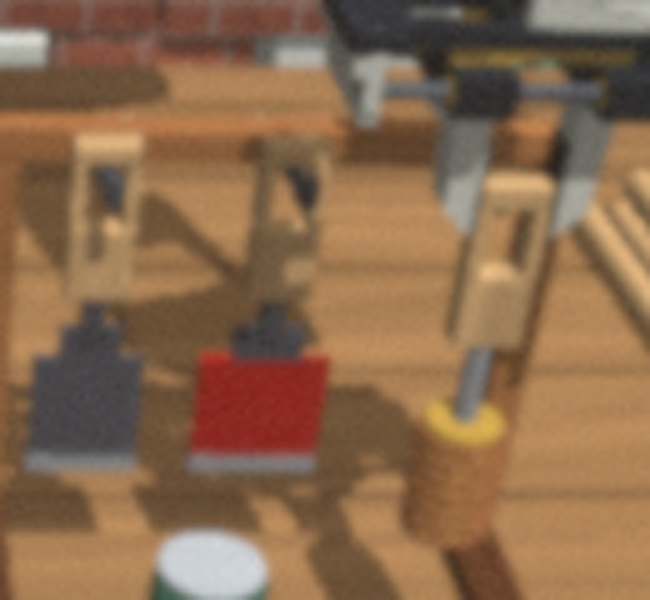

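>>> carry_out --translation '[[-0.0102, 0, 0.0022], [0, 0, 0], [0, 0, 0], [0, 0, 0]]' --turn '[[0, 0, 0], [0, 0, 0], [0, 0, 0], [0, 0, 0]]' --gripper '[1, 1, 1, 1]'

```text
time: 20.05
tool_pos: [0.5769, 0.32, 0.2507]
tool_rot: [-3.141, 0.0, -1.584]
contact_force: [-0.0, 0.2, -2.0]
opening: 0.034
```

>>> carry_out --translation '[[0, 0.015, 0], [0, 0.012, 0], [0, 0.01, 0], [0, 0.01, 0], [0, 0.01, 0], [0, 0.01, 0], [0, 0.007, 0], [0, 0, 0], [0, 0, 0]]' --turn '[[0, 0, 0], [0, 0, 0], [0, 0, 0], [0, 0, 0], [0, 0, 0], [0, 0, 0], [0, 0, 0], [0, 0, 0], [0, 0, 0]]' --gripper '[1, 1, 1, 1, 1, 1, 1, 1, 1]'

```text
time: 20.95
tool_pos: [0.503, 0.3209, 0.2505]
tool_rot: [-3.141, 0.0, -1.584]
contact_force: [0.8, -0.1, -2.4]
opening: 0.0339
```

Run:
```python
from m import *
s=read_camera('scene')
save(s,'l.png',(310,130,440,250),5);o=robot.observe();print(o['tool_pos'],o['tool_rot'],o['opening'],o['contact_force'])
```

```text
[0.5032 0.3209 0.2503] [-3.1411 -0.     -1.5847] 0.03375148922721397 [-0.1251  0.1013 -1.37  ]
```

View pics/l.png

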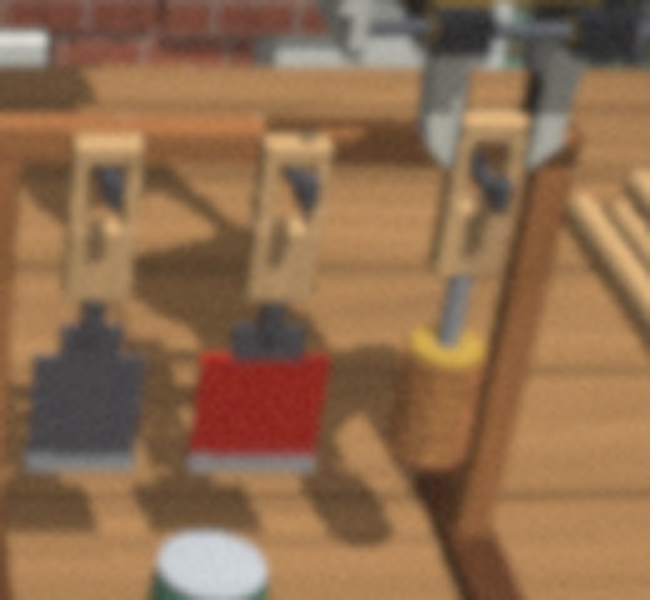

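>>> carry_out --translation '[[0, 0.002, 0.006], [0, 0, 0.006], [0, 0, 0.005], [0, 0, 0], [0, 0, 0]]' --turn '[[0, 0, 0], [0, 0, 0], [0, 0, 0], [0, 0, 0], [0, 0, 0]]' --gripper '[1, 1, 1, 1, 1]'

```text
time: 21.5
tool_pos: [0.5009, 0.3209, 0.233]
tool_rot: [3.141, -0.0, -1.585]
contact_force: [-0.4, 0.2, -1.7]
opening: 0.0335
```

>>> carry_out --translation '[[0, 0, 0.001], [0, 0, 0], [0, 0, 0]]' --turn '[[0, 0, 0], [0, 0, 0], [0, 0, 0]]' --gripper '[1, 1, 1]'

```text
time: 21.8
tool_pos: [0.5009, 0.3209, 0.2323]
tool_rot: [-3.141, -0.0, -1.585]
contact_force: [-0.5, -0.5, -3.0]
opening: 0.0339
```

>>> carry_out --translation '[[0, 0, 0.001], [0, 0, 0], [0, 0, 0]]' --turn '[[0, 0, 0], [0, 0, 0], [0, 0, 0]]' --gripper '[1, 1, 1]'

```text
time: 22.1
tool_pos: [0.501, 0.321, 0.2316]
tool_rot: [-3.141, 0.0, -1.585]
contact_force: [-0.9, -1.4, 0.1]
opening: 0.0338
```

>>> carry_out --translation '[[0, 0, 0.001], [0, 0, 0], [0, 0, 0]]' --turn '[[0, 0, 0], [0, 0, 0], [0, 0, 0]]' --gripper '[1, 1, 1]'

```text
time: 22.4
tool_pos: [0.5011, 0.321, 0.2315]
tool_rot: [-3.14, 0.001, -1.585]
contact_force: [-2.3, -1.0, 5.6]
opening: 0.0338
```

>>> carry_out --translation '[[0, 0, -0.001], [0, 0, 0], [0, 0, 0], [0, 0, 0], [0, 0, 0], [0, 0, 0], [0, 0, 0]]' --turn '[[0, 0, 0], [0, 0, 0], [0, 0, 0], [0, 0, 0], [0, 0, 0], [0, 0, 0], [0, 0, 0]]' --gripper '[1, 0.2, 0, -0.2, -0.3, -0.3, -0.3]'

```text
time: 23.1
tool_pos: [0.5009, 0.3209, 0.2312]
tool_rot: [3.142, -0.0, -1.585]
contact_force: [0.3, -0.5, 0.6]
opening: 0.0596
```

>>> carry_out --translation '[[0, 0, -0.01], [0, 0, -0.015], [0, 0, -0.02], [0, 0, -0.03], [0, 0, -0.03], [0, 0, -0.03], [0, 0, 0], [0, 0, 0], [0, 0, 0], [0, 0, 0]]' --turn '[[0, 0, 0], [0, 0, 0], [0, 0, 0], [0, 0, 0], [0, 0, 0], [0, 0, 0], [0, 0, 0], [0, 0, 0], [0, 0, 0], [0, 0, 0]]' --gripper '[-0.3, -0.3, -0.3, -0.3, -0.3, -0.3, -0.3, -0.3, -0.3, -0.3]'

```text
time: 24.1
tool_pos: [0.5005, 0.3207, 0.3651]
tool_rot: [3.139, -0.001, -1.585]
contact_force: [0.3, -0.1, -1.5]
opening: 0.0597
```

Run:
```python
from m import *
s=read_camera('scene')
save(s,'m.png',(140,120,440,300),2.6);o=robot.observe();print(o['time'],o['tool_pos'],o['opening'],o['contact_force'])
```

```text
24.15 [0.5006 0.3208 0.3652] 0.05984324127879009 [0.0465 0.2473 0.7517]
```

View pics/m.png

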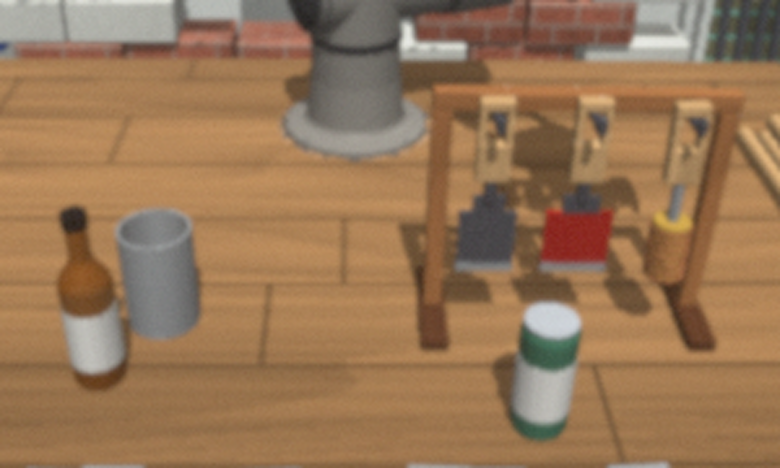

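All three tools hang on their hooks: the brush at about (690,190), and the scrapers at (487,190) and (575,190). The can, bottle and tin are standing, and the gripper is clear.

```bash
python3 -c "
from cell import robot
print(robot.hand_in())"
```

```text
the job is handed in; nothing more can be done
None
```

The brush is back on its own hook, the third peg, after two scrubbing strokes in the can. I handed the job in at about 24 s.

- **Strokes:** each ran about 90 mm, with the brush tip going from roughly 1.5 mm above the can floor to about 95 mm up, and never leaving the can. The force reading at the bottom of the strokes was within the noise. I then lowered the brush a little further and met the floor 1.5 mm below the stroke bottom, at about 10 N.
- **Wall contact:** I centred the brush in the can and did not press it against the wall.
- **Rehanging:** the eye rested on the peg, shown by a clear force rise, before I opened the gripper and rose straight up.
- **Final picture:** the brush and both scrapers hang on their pegs. The can, bottle and tin stand upright and look unmoved; I did not re-measure their positions.
- **Disagreements:**
  - The network's first position for the can was about 8 mm off in x. I corrected it from the picture before lowering the brush.
  - The network-fitted rack angle was off by about 0.02 rad, and I refitted it by hand.
  - One return move fell about 10 mm short because of the speed cap, and I corrected it before hooking the brush.

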